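# Set the wood moisture meter for oak and hold it on the marked spot of a panel

## Robot

A 6-joint arm with a two-finger parallel gripper is mounted at the origin on a cart in front of the work surface, level with it; the furniture and walls round the work are solid. World frame = base frame: x ahead of the robot, y to its left, z up, the work surface at z = 0. Lengths are in m, angles in rad, forces in N, time in s.
With the tool pointing down it reaches from about 0.225 to 0.875 m from the base axis. Payload 3.4 kg.
Tool frame: the origin (TCP) lies on the centre line of the jaws, within the pads' length; the fingertips stand 22 mm ahead of it and the grasp point (between the pads) lies 3 mm ahead of it; z points along the fingers, y is the line along which they close (so a half turn about z gives the same grasp; the last joint's range is limited). The gripper opens to 85 mm and grips with 20 to 120 N. Pads are 22 mm wide; open, the fingers measure 114 mm over their backs; the gripper's body (76 mm by 85 mm) begins 54 mm behind the grasp point. The pads swing forward as they close: fully open they stand 13 mm farther back than shut.
Start: joints at [-1.269, 0.276, 1.505, -0, 1.361, -0.121], TCP at [0.236, -0.524, 0.253] pointing down, gripper open.
Joint ranges: [-2.89, 2.89], [-0.75, 2.08], [0.22, 2.7], [-1.18, 4.32], [0.11, 2.71], [-2.7, 2.7]. Speed limits (rad/s): [2.57, 2.57, 3.14, 3.14, 3.14, 3.14].

## Interface

Orientations are given as a unit quaternion [w, x, y, z].
In Python, from rig import readout, optics, ticket gives the robot as it stands. The module is installed in compiled form; this text tells all that it offers.
- The arm moves only by the shell command python3 -m handwheel 'ROWS' [OPENING] [FORCE]. ROWS is a JSON list of rows, 1 to 5 of them, each an object with the fields tx, ty, tz (the shift in m), twist (a turn about the tool's z in rad); a field left out counts as zero; each row shifts and turns the commanded pose from where the row before left it, along the tool's axes as they then stand; what a row does not reach is not made up. A row lasts 1/12 s, in which the tool goes at most 0.0417 m and 0.125 rad, less where a joint would pass 70% of its speed; a pose out of reach is approached as far as the arm can. OPENING is the finger opening in m, set as the command begins (- or left out keeps the last). The fingers move at their own pace and stop on an object; FORCE is the grip in N (left out, the last holds). Time passes only in rows, so rows that do not move let the fingers close. It prints the time, the measured TCP pose, the force, the opening and the grip force at its end. Input that does not fit is refused with a message, and nothing moves.
- readout.get_state(): the state, without advancing time (a new reading comes with each control period).
- optics.get_image(name): name is "scene" or "top"; returns a dict with "img" (420x560x3 uint8, red, green, blue), "camera_matrix" (3x3 intrinsics, pixels), "T" (4x4, takes a point from camera to world coordinates). Camera axes: x right, y down, z forward; pixel columns grow to the right and rows downward; lengths in m; the calibration is good to about 2 mm. A picture is of the moment at which its call begins. There is no depth.
- ticket.sign_off(): hands the job in; it is judged then, once.
The state is a dict: "clock": time; "qpos": joint angles; "qd": joint speeds; "effort": joint torques, N m; "position": TCP position; "ee_rot": TCP orientation; "contact_force": force on the tool from outside, world axes, zero at the start; "moment": the same for the moment, N m; "width": finger opening in m; "gripper_force": force on a finger pad.
Only numpy, scipy, OpenCV 4.12 (cv2) and the standard library are available. Lean on these libraries where they do the work, as an engineer would, in place of code of your own. Each camera call takes 0.05 s, during which the arm holds its last target. There are 200 camera calls.

## Task

Before this oak panel is primed, take a moisture reading of it with the hand-held meter. While the meter still stands in its stand, turn the knob on its top until the white pointer is on the red mark (oak); then lift the meter out and hold its round spring-loaded foot flat on the blue cross on the sloping panel, inside the ring, with the meter square to the panel and pressed lightly, so that the foot is pushed in about half way and does not bottom. The program finishes while the robot still holds the meter there; do not shove the easel, and leave the jar, the paint tube and the sanding block where they are.

Things in the scene. Friction and masses are not known exactly. Their poses are not given: they have to be found in the camera images.
- meter: hand-held moisture meter, 0.26 kg: grey box 42 (x) by 48 (y) by 110 mm (z), dark display on its -x face, knob on top, spring foot below. Origin: centre of the box's underside; z along the meter to the knob. Starts upright in the stand, box underside 22 mm above the table, its lower 30 mm inside the stand's walls, its upper 80 mm free to grip from any side
- meter_knob (a joint): the black knob's angle, rad, 0 to 4.71, growing clockwise seen from above; stays where left (friction 0.03 N m). At 0 its white pointer points midway between the meter's -x and +y, at 2.356 along +x. Eleven marks 27 deg apart lie round it from 0 to 270 deg: white, but green at 81, red at 162 (2.827 rad: oak, to be set), yellow at 216 deg. Starts 0.5 to 1.4 rad below red
- knob_axis (a point): centre of the knob's top, 131 mm above the meter's origin, on the meter's axis, axes as the meter's. The knob is round, fluted, 28 mm across at its foot and 26 mm at its top, 20 mm tall, and starts 1 mm above the flat top of the grey box (which is 42 by 48 mm); it turns about the meter's z
- meter_foot (a joint): how far the spring foot is pushed into the meter, in m: 0 free, 0.008 fully in (bottomed). The spring gives 1 N at first and 0.7 N more per mm: 3.9 N at half way (0.004). It slides along the meter's z
- foot_face (a point): centre of the flat underside of the foot, a black rubber disc 30 mm across and 7 mm thick on a short stem on the meter's axis; 16 mm below the grey box (the meter's origin) when not pressed; axes as the meter's
- panel_mark (a point): centre of the blue cross (70 mm) inside a blue ring (48 mm across) drawn on the panel; the point lies on the panel's face, z is the panel's outward normal, x points up the slope, y to the left as seen from the robot
- board: dark board of a table easel with a bare light wooden panel, 210 (x, up the slope) by 280 (y) by 8 mm, fixed on it; it rises away from the robot at 12 to 28 deg, held by friction (14 N m). Origin: on the hinge line at the board's lower edge, 122 mm below the mark along x. A ledge below the panel stands 13 mm over its face; brass arcs up to 135 mm high stand 185 mm left and right of the middle
- stand: fixed black stand: a pocket 46 (x) by 52 mm (y) inside, 2 mm play round the meter, walls 6 mm thick, top 52 mm above the table, base plate 88 by 94 mm. Origin: centre of its underside on the table; axes as the meter's at the start. The meter's box rests on a ledge 22 mm above the table, its foot hangs free in the well
- jam_jar: empty clear glass jar, 80 mm across, 82 mm tall, a bystander; origin: centre of its underside
- paint_tube: white paint tube with a violet label and white cap, 43 by 143 by 27 mm, lying on the table, a bystander; origin: centre of its underside, long axis y
- sanding_block: paint-stained wooden sanding block, 45 by 75 by 30 mm, a bystander; origin: centre of its underside

How it is judged:
On the way, in this order (a step that is already met when the one before it is completed fails the run):
1. knob set to the red mark while the meter stands in its stand (value of joint meter_knob between 2.677 and 2.977 rad and distance between meter and stand below 0.027 m), for 0.2 s.
2. meter lifted clear of the stand (height (world z) of foot_face above 0.06 m and contact force between meter and the fingers above 2 N), for 0.1 s.
At the end, for the whole second after the job is handed in: Held still by the fingers, clear of the stand: knob within 0.15 rad of the red mark, foot centre within 9 mm of the cross, meter within 6 deg of square to the panel, foot pushed in 1.2 to 7.2 mm and pressing the panel with 1.7 to 6.6 N (value of joint meter_knob between 2.677 and 2.977 rad and distance between foot_face and panel_mark below 0.009 m and angle between the z axis of foot_face and the z axis of panel_mark, either way round below 0.105 rad and value of joint meter_foot between 0.0012 and 0.0072 m and contact force between meter and board between 1.7 and 6.6 N and contact force between meter and the fingers above 2 N and contact force between meter and stand below 0.1 N and linear speed of meter below 0.02 m/s); the arm keeps its last pose, push and grip.
It fails at once if the meter is pressed hard on the panel (over 15 N) (contact force between meter and board above 15 N).
It fails at once if the easel or its board is shoved (the mark moves over 8 mm) (distance of panel_mark from where it was at the start of the episode above 0.008 m).
It fails at once if the jam jar is disturbed (over 20 mm) (distance of jam_jar from where it was at the start of the episode above 0.02 m).
It fails at once if the paint tube is disturbed (over 20 mm) (distance of paint_tube from where it was at the start of the episode above 0.02 m).
It fails at once if the sanding block is disturbed (over 20 mm) (distance of sanding_block from where it was at the start of the episode above 0.02 m).
It also fails if it takes over 51 s, if anything falls off the work surface, if the arm or the gripper's body presses on something with over 40 N, if the wrist force passes 120 N, or if a joint passes its speed limit or range.

## Working session

There is one attempt and no reset: what is moved stays moved. The work goes in short steps, Python scripts to look and compute and a shell command to move; the robot and the scene stay as the last step left them, time stands still between calls to the robot, and variables do not carry over. Pictures are saved under pics/ and viewed, at most 10 in all, crops included, and the job is handed in when it is done.

```bash
mkdir -p pics; python3 - <<'E'
from rig import readout, optics
import cv2, numpy as np
for n in ("scene","top"):
    d=optics.get_image(n); cv2.imwrite(f"pics/{n}0.png",d["img"][:,:,::-1]); np.savez(f"{n}0.npz",**d)
    print(n,d["camera_matrix"].round(1).tolist(),d["T"].round(4).tolist())
s=readout.get_state(); print(s)
E
```

```text
scene [[544.5, 0.0, 280.0], [0.0, 544.5, 209.1], [0.0, 0.0, 1.0]] [[0.5845, -0.5483, 0.5981, -0.6383], [-0.8114, -0.394, 0.4317, -0.7953], [-0.0011, -0.7376, -0.6752, 1.426], [0.0, 0.0, 0.0, 1.0]]
top [[409.4, 0.0, 281.5], [0.0, 409.4, 201.3], [0.0, 0.0, 1.0]] [[-0.024, -0.9959, 0.0867, 0.403], [-0.9997, 0.0232, -0.0094, 0.0401], [0.0074, -0.0869, -0.9962, 1.5585], [0.0, 0.0, 0.0, 1.0]]
{'clock': 0.1, 'qpos': array([-1.26901906e+00,  2.76543776e-01,  1.50600930e+00, -4.31770632e-05,
        1.36067181e+00, -1.20989022e-01]), 'qd': array([-0.00099809, -0.00200603, -0.00180675,  0.00013288,  0.00066054,
       -0.00089847]), 'effort': array([ 1.27292624e-03, -4.17699051e+01, -2.46405065e+01, -2.17015263e-04,
        5.84628011e-03, -5.37417257e-07]), 'position': array([ 0.23577362, -0.52397099,  0.25251821]), 'ee_rot': array([-8.10875972e-04,  9.77740374e-01,  2.09816810e-01, -9.46952707e-05]), 'contact_force': array([0.02361391, 0.44910301, 0.33383295]), 'moment': array([-0.01408303, -0.01159357, -0.03254242]), 'gripper_force': 0.0, 'width': 0.08531769402052986}
```

View pics/scene0.png

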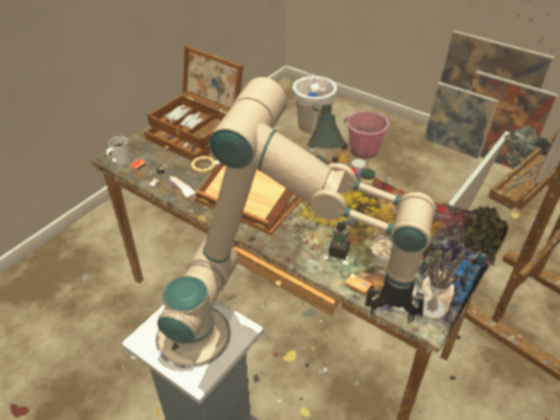

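View pics/top0.png

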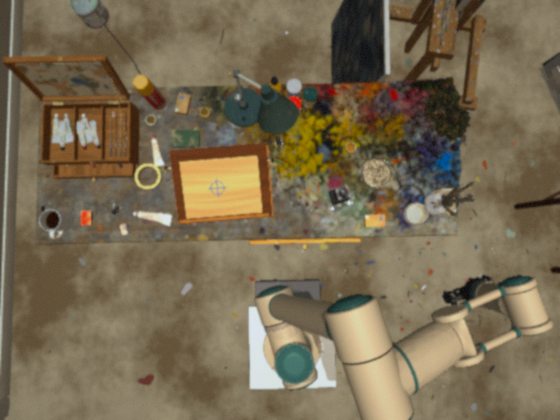

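```bash
python3 - <<'E'
import cv2, numpy as np
def crop(n,x,y,w,h,s): return cv2.resize(np.load(n+"0.npz")["img"][y:y+h,x:x+w,::-1],(w*s,h*s),interpolation=cv2.INTER_CUBIC)
a=crop("top",315,170,50,50,8); b=crop("scene",315,215,50,50,8)
c=crop("top",165,140,120,60*5//6,0+3); c=crop("top",165,140,133,66,3); d=crop("scene",185,160,133,66,3)
cv2.imwrite("pics/c1.png",np.vstack([np.hstack([a,b])[:400],np.hstack([c,d,np.zeros((198,2,3),np.uint8)])]))
E
```

```text
(no output)
```

View pics/c1.png

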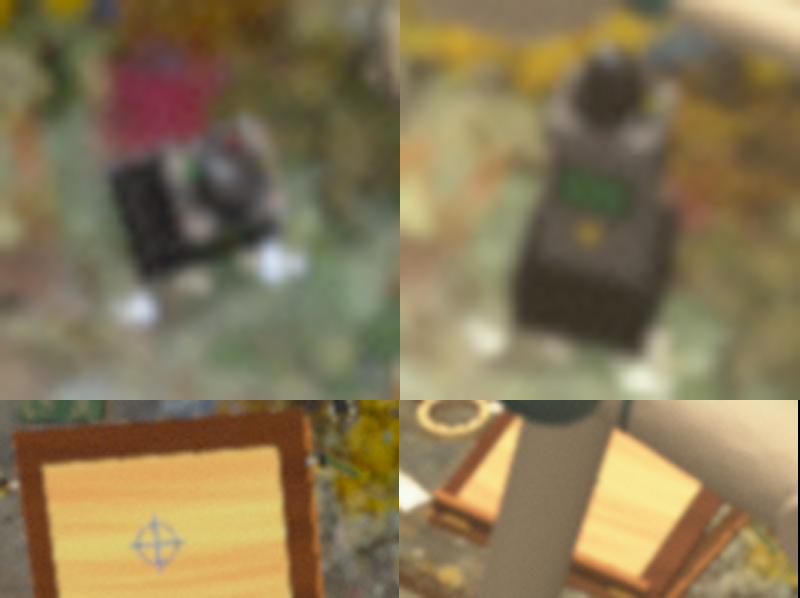

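```bash
cat > h.py <<'E'
import cv2, numpy as np
from rig import readout, optics
def avg(n,k=5):
    ds=[optics.get_image(n) for _ in range(k)]
    return np.mean([d["img"] for d in ds],0), ds[0]["camera_matrix"], ds[0]["T"]
def ray(K,T,uv):
    d=T[:3,:3]@np.linalg.inv(K)@[uv[0],uv[1],1]; return T[:3,3],d/np.linalg.norm(d)
def onz(K,T,uv,z):
    o,d=ray(K,T,uv); return o+d*(z-o[2])/d[2]
def tri(r1,r2):
    (o1,d1),(o2,d2)=r1,r2
    t=np.linalg.lstsq(np.c_[d1,-d2],o2-o1,rcond=None)[0]
    a,b=o1+d1*t[0],o2+d2*t[1]; return (a+b)/2,np.linalg.norm(a-b)
def proj(K,T,p):
    q=K@(T[:3,:3].T@(np.asarray(p)-T[:3,3])); return q[:2]/q[2]
E
python3 - <<'E'
from h import *
out=[]
for n,x,y in (("top",332,181),("scene",331,216)):
    im,K,T=avg(n); np.savez(n+"A.npz",im=im,K=K,T=T)
    c=im[y:y+24,x:x+24,::-1]; c=np.clip((c-20)*1.5,0,255).astype(np.uint8)
    out.append(cv2.resize(c,(384,384),interpolation=cv2.INTER_CUBIC))
cv2.imwrite("pics/k1.png",np.hstack(out))
print(readout.get_state()["clock"])
t=np.load("topA.npz");s=np.load("sceneA.npz")
print(tri(ray(t["K"],t["T"],(343.5,192.5)),ray(s["K"],s["T"],(341,226))))
for p in [(343.5,192.5,.153),(344.4,186.9,.132),(338.7,191.2,.132)]: print(p,onz(t["K"],t["T"],p[:2],p[2]))
for nm,p,z in [("wallBL",(333.1,204.7),.052),("wallBR",(350.6,199.4),.052),("wallTL",(328.7,190.6),.052),("mark",(218,187),.07)]: print(nm,onz(t["K"],t["T"],p,z))
E
```

```text
0.6
(array([ 0.55233322, -0.19007249,  0.14012161]), np.float64(0.00023834525687799112))
(343.5, 192.5, 0.153) [ 0.55105063 -0.18807771  0.153     ]
(344.4, 186.9, 0.132) [ 0.57295826 -0.19538578  0.132     ]
(338.7, 191.2, 0.132) [ 0.55823748 -0.17480135  0.132     ]
wallBL [ 0.51727775 -0.16433862  0.052     ]
wallBR [ 0.53542124 -0.22981546  0.052     ]
wallTL [ 0.57003585 -0.14985417  0.052     ]
mark [0.59064401 0.25698604 0.07      ]
```

View pics/k1.png

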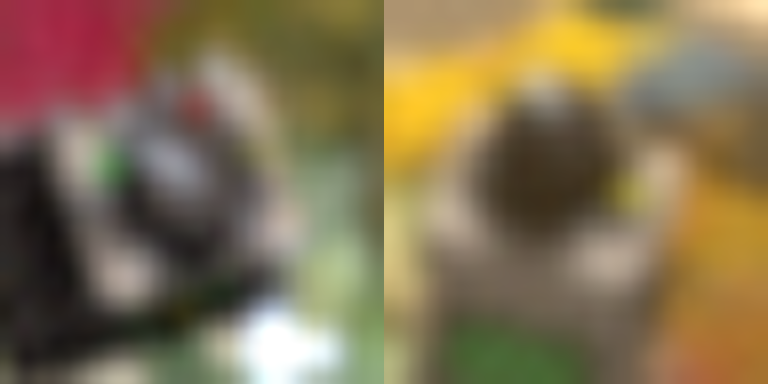

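```bash
python3 - <<'E'
from h import *
t=np.load("topA.npz");s=np.load("sceneA.npz")
P=lambda x,y,x0,y0:(x0+(x+.5)/16-.5,y0+(y+.5)/16-.5)
top=lambda x,y,z:onz(t["K"],t["T"],P(x,y,332,181),z)[:2]
sc=lambda x,y,z:onz(s["K"],s["T"],P(x-384,y,331,216),z)[:2]
g,r,y=top(108,160,.132),top(197,105,.132),top(257,150,.132)
ys=sc(630,190,.132)
print(g,r,y,ys)
# fit c + a*u + rot: similarity, marks at unit angles
th=np.radians([54,-27,-81]); A=[];b=[]
for a,p in zip(th,(g,r,y)):
    A+= [[1,0,np.cos(a),-np.sin(a)],[0,1,np.sin(a),np.cos(a)]]; b+=list(p)
x,res,*_=np.linalg.lstsq(np.array(A),np.array(b),rcond=None)
yaw=np.arctan2(x[3],x[2]); print("c",x[:2],"r",np.hypot(*x[2:]),"yaw",np.degrees(yaw),res)
for c in (x[:2],):
  for nm,p in (("ptop",top(160,155,.153)),("ptip",top(148,145,.153)),("pmid",top(170,164,.153)),("psc",sc(543,90,.153))):
    d=p-c; print(nm,p,np.hypot(*d),"bearing",np.degrees(np.arctan2(d[1],d[0])),"knob",np.radians(135)-np.arctan2(d[1],d[0])+yaw)
print("knob ctr pix top",proj(t["K"],t["T"],[*x[:2],.153]),(np.array(proj(t["K"],t["T"],[*x[:2],.153]))-[332,181]+.5)*16-.5)
print("scene",(np.array(proj(s["K"],s["T"],[*x[:2],.153]))-[331,216]+.5)*16-.5+[384,0])
# colour blobs bystanders
im=t["im"].astype(np.uint8)
for nm,p,z in (("jar?",(376,173),.08),("cup",(416,212),.08),("block",(375,221),.03)): print(nm,onz(t["K"],t["T"],p,z))
E
```

```text
[ 0.56063094 -0.17341596] [ 0.57231859 -0.19340485] [ 0.56208044 -0.20621009] [ 0.56360076 -0.20322562]
c [ 0.55463302 -0.19010388] r 0.017822742481239367 yaw 16.15915251495856 [6.13450946e-08]
ptop [ 0.55913709 -0.18155847] 0.009659749292795275 bearing 62.20742631846136 knob 1.5525004974613688
ptip [ 0.56137068 -0.17904235] 0.012951972079683714 bearing 58.65409663377802 knob 1.614517799867945
pmid [ 0.55713132 -0.18364943] 0.006921086150538871 bearing 68.8402656692987 knob 1.4367356120334138
psc [ 0.55942755 -0.18245896] 0.009023989944099666 bearing 57.906025712610905 knob 1.627574100480738
knob ctr pix top [344.04662834 191.45643166] [200.24605348 174.80290655]
scene [562.40142986 117.44323489]
jar? [ 0.6275889  -0.32142627  0.08      ]
cup [ 0.48158777 -0.4603731   0.08      ]
block [ 0.45419419 -0.3219282   0.03      ]
```

```bash
cat >> h.py <<'E'
from scipy.spatial.transform import Rotation as Ro
def tool():
    s=readout.get_state(); q=s["ee_rot"]; R=Ro.from_quat([q[1],q[2],q[3],q[0]]).as_matrix()
    return s,R
def go(target,yb=None):
    "tool-axis offset to target TCP; yb = wanted bearing (deg) of tool y or -y"
    s,R=tool(); p=s["position"]
    print("t",s["clock"],"p",p.round(4),"ybear",np.degrees(np.arctan2(R[1,1],R[0,1])).round(2),"tilt",np.degrees(np.arccos(-R[2,2])).round(2),"q6",s["qpos"][5].round(3),"w",s["width"].round(4),"F",s["contact_force"].round(2))
    print("d_tool",(R.T@(np.asarray(target)-p)).round(4),end=" ")
    if yb is not None:
        t=-np.radians(yb)+np.arctan2(R[1,1],R[0,1]); t=(t+np.pi/2)%np.pi-np.pi/2; print("turn",round(t,4),"or",round(t-np.sign(t)*np.pi,4))
E
python3 -c "
from h import *
go([.5546,-.1901,.20],106.2+66)"
```

```text
Traceback (most recent call last):
  File "h.py", line 23, in go
    print("t",s["clock"],"p",p.round(4),"ybear",np.degrees(np.arctan2(R[1,1],R[0,1])).round(2),"tilt",np.degrees(np.arccos(-R[2,2])).round(2),"q6",s["qpos"][5].round(3),"w",s["width"].round(4),"F",s["contact_force"].round(2))
                                                                                                                                                                             ^^^^^^^^^^^^^^^^
AttributeError: 'float' object has no attribute 'round'
```

```bash
sed -i 's/s\["width"\].round(4)/round(s["width"],4)/' h.py
python3 -c "
from h import *
go([.5546,-.1901,.22],106.2+66)"
```

```text
t 0.6 p [ 0.2359 -0.5244  0.2533] ybear -65.78 tilt 0.01 q6 -0.121 w 0.085 F [ 0.51  0.99 -0.4 ]
d_tool [ 0.4278 -0.1741  0.0333] turn -1.0119 or 2.1297
```

```bash
for i in 1; do python3 -m handwheel '[{"tx": 0.0357,"ty": -0.0145,"tz": 0.0028},{"tx": 0.0357,"ty": -0.0145,"tz": 0.0028},{"tx": 0.0357,"ty": -0.0145,"tz": 0.0028},{"tx": 0.0357,"ty": -0.0145,"tz": 0.0028},{"tx": 0.0357,"ty": -0.0145,"tz": 0.0028}]'; python3 -m handwheel '[{"tx": 0.0357,"ty": -0.0145,"tz": 0.0028},{"tx": 0.0357,"ty": -0.0145,"tz": 0.0028},{"tx": 0.0357,"ty": -0.0145,"tz": 0.0028},{"tx": 0.0357,"ty": -0.0145,"tz": 0.0028},{"tx": 0.0357,"ty": -0.0145,"tz": 0.0028}]'; python3 -m handwheel '[{"tx": 0.0357,"ty": -0.0145,"tz": 0.0028},{"tx": 0.0357,"ty": -0.0145,"tz": 0.0028},{"twist": -0.12},{"twist": -0.12},{"twist": -0.12}]' .05; python3 -m handwheel '[{"twist": -0.12},{"twist": -0.12},{"twist": -0.12},{"twist": -0.12},{"twist": -0.12}]'; done
python3 -c "
from h import *
go([.5546,-.1901,.22],106.2+66)"
```

```text
clock: 1.02
position: [0.3699, -0.3838, 0.2394]
ee_rot: [0.0, 0.978, 0.209, 0.0]
contact_force: [0.7, 0.2, -0.2]
width: 0.0855
gripper_force: 0.0
clock: 1.43
position: [0.5031, -0.2441, 0.2254]
ee_rot: [0.0, 0.978, 0.21, 0.0]
contact_force: [0.1, -0.1, -0.0]
width: 0.0852
gripper_force: 0.0
clock: 1.85
position: [0.5558, -0.1889, 0.2194]
ee_rot: [-0.0, 0.923, 0.385, -0.0]
contact_force: [-0.4, -0.9, 0.1]
width: 0.0499
gripper_force: 0.0
clock: 2.27
position: [0.5553, -0.1899, 0.2197]
ee_rot: [0.0, 0.768, 0.64, -0.0]
contact_force: [-0.2, -0.1, 0.8]
width: 0.0498
gripper_force: 0.0
t 2.2667 p [ 0.5553 -0.1899  0.2197] ybear -10.43 tilt 0.01 q6 -0.266 w 0.0498 F [-0.23 -0.15  0.76]
d_tool [-0.0003 -0.0006 -0.0003] turn -0.0459 or 3.0957
```

```bash
python3 - <<'E'
from h import *
out=[]
for n in("scene","top"):
    im,K,T=avg(n,2); np.savez(n+"B.npz",im=im,K=K,T=T); out.append(im)
a=cv2.resize(out[0][150:240,180:310,::-1],(780,540),interpolation=cv2.INTER_CUBIC)
cv2.imwrite("pics/p1.png",a)
# blue mark mask
for n,im,(x0,y0,x1,y1) in (("scene",out[0],(195,160,310,230)),("top",out[1],(185,160,262,215))):
    c=im[y0:y1,x0:x1]; d=c[:,:,2]-c[:,:,0]; v,u=np.where(d>d.max()-0.4*(d.max()-np.median(d))) 
    print(n,d.max(),np.median(d),len(u),u.mean()+x0,v.mean()+y0,u.min()+x0,u.max()+x0,v.min()+y0,v.max()+y0)
E
```

```text
scene 0.5 -89.0 232 292.7586206896552 168.30172413793105 199 309 160 226
top -3.5 -120.0 56 216.98214285714286 187.08928571428572 209 225 179 195[ WARN:0@11.489] global loadsave.cpp:1063 imwrite_ Unsupported depth image for selected encoder is fallbacked to CV_8U.
```

View pics/p1.png

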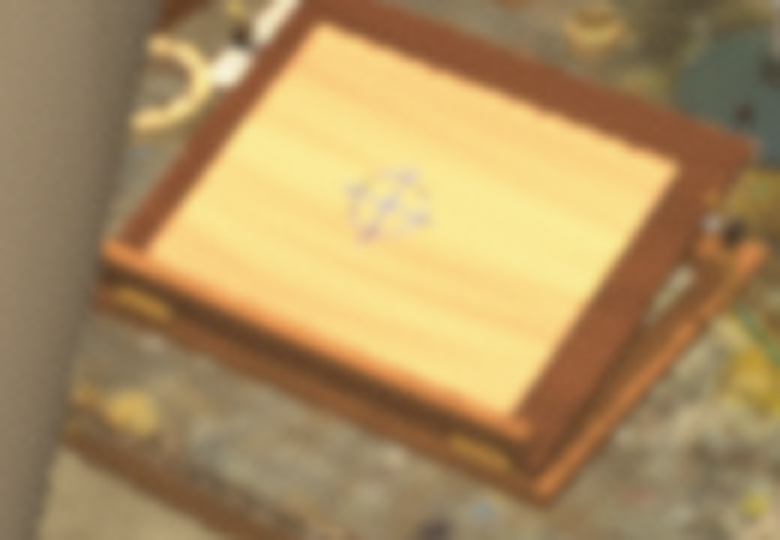

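```bash
python3 -m handwheel '[{"tz": 0.03},{"tz": 0.022},{"tz": 0.006},{}]' .05 20; python3 -c "
from h import *
go([.5546,-.1901,.161])"
```

```text
clock: 2.8
position: [0.5539, -0.1894, 0.1598]
ee_rot: [-0.002, 0.771, 0.637, -0.001]
contact_force: [0.2, -0.5, 0.1]
width: 0.0499
gripper_force: 0.0
t 2.8 p [ 0.5539 -0.1894  0.1598] ybear -10.86 tilt 0.26 q6 -0.259 w 0.0499 F [ 0.2  -0.45  0.11]
d_tool [-0.0006  0.0008 -0.0012]
```

```bash
python3 -m handwheel '[{},{},{},{},{}]' 0 20; python3 - <<'E'
from h import *
go([.5546,-.1901,.16])
s=np.load("sceneB.npz");t=np.load("topB.npz")
cr=lambda x,y:(180+(x+.5)/6-.5,150+(y+.5)/6-.5)
# corners by contour of wood in both views
def quad(im,box):
    x0,y0,x1,y1=box; c=im[y0:y1,x0:x1].clip(0,255).astype(np.uint8)
    h=cv2.cvtColor(c,cv2.COLOR_RGB2HSV); m=((h[:,:,2]>185)&(h[:,:,1]>70)).astype(np.uint8)
    m=cv2.morphologyEx(m,cv2.MORPH_CLOSE,np.ones((7,7)))
    k=max(cv2.findContours(m,0,2)[0],key=cv2.contourArea); h=cv2.convexHull(k)
    for e in np.arange(1,15,.5):
        q=cv2.approxPolyDP(h,e,True)
        if len(q)==4: break
    return q[:,0]+[x0,y0], cv2.contourArea(k)
qs,qt=quad(s["im"],(195,150,310,225)),quad(t["im"],(165,140,285,222)); print(qs,qt)
m,e=tri(ray(t["K"],t["T"],(217,187.1)),ray(s["K"],s["T"],cr(387,204))); print("mark",m,e)
np.set_printoptions(precision=4,suppress=True)
for c in [(320,25),(680,162),(515,412),(150,248)]: print(cr(*c))
E
```

```text
clock: 3.22
position: [0.5559, -0.1903, 0.1632]
ee_rot: [0.001, 0.77, 0.638, 0.0]
contact_force: [-0.6, -0.0, 4.4]
width: 0.0254
gripper_force: 20.2
t 3.2167 p [ 0.5559 -0.1903  0.1632] ybear -10.78 tilt 0.16 q6 -0.26 w 0.0254 F [-0.57 -0.02  4.43]
d_tool [-0.     -0.0013  0.0032] (array([[207, 156],
       [292, 177],
       [266, 224],
       [195, 191]]), 3589.0) (array([[256, 157],
       [260, 212],
       [187, 217],
       [180, 162]]), 4303.5)
mark [0.58799768 0.2592824  0.08411804] 0.0018741992210086478
(232.91666666666666, 153.75)
(292.9166666666667, 176.58333333333334)
(265.4166666666667, 218.25)
(204.58333333333334, 190.91666666666666)
```

```bash
python3 -m handwheel '[{"tz": -0.003},{"twist": 0.115},{"twist": 0.115},{"twist": 0.115},{"twist": 0.115}]'; python3 -m handwheel '[{"twist": 0.115},{"twist": 0.115},{"twist": 0.115},{"twist": 0.115},{"twist": 0.115}]';  python3 -m handwheel '[{"twist": 0.115},{},{}]';python3 -c "
from h import *
go([.5546,-.1901,.161]);print(readout.get_state()['moment'])"
```

```text
clock: 3.63
position: [0.5551, -0.1898, 0.1644]
ee_rot: [-0.0, 0.897, 0.443, -0.0]
contact_force: [0.4, 0.4, -1.1]
width: 0.0252
gripper_force: 20.0
clock: 4.05
position: [0.5547, -0.1896, 0.1642]
ee_rot: [-0.001, 0.985, 0.17, -0.001]
contact_force: [0.6, 0.8, -3.0]
width: 0.0254
gripper_force: 20.0
clock: 4.3
position: [0.5549, -0.1898, 0.1642]
ee_rot: [-0.0, 0.993, 0.118, -0.0]
contact_force: [0.1, 0.4, -2.7]
width: 0.0255
gripper_force: 19.9
t 4.3 p [ 0.5549 -0.1898  0.1642] ybear -76.5 tilt 0.06 q6 0.887 w 0.0255 F [ 0.1   0.37 -2.72]
d_tool [-0.0004  0.0002  0.0032] [-0.02436932  0.01363332  0.02338753]
```

```bash
python3 -m handwheel '[{"tz": 0.001},{},{},{"tz": -0.03},{"tz": -0.03}]' .05; python3 -m handwheel '[{"ty": -0.03,"tz": -0.02},{"ty": -0.04},{"ty": -0.04},{"ty": -0.04},{}]' .085; python3 - <<'E'
from h import *
out=[]
go([.5546,-.1901,.111],106)
for n,x,y in (("top",332,181),("scene",331,216)):
    im,K,T=avg(n); np.savez(n+"C.npz",im=im,K=K,T=T)
    c=im[y:y+24,x:x+24,::-1]; c=np.clip((c-20)*1.5,0,255).astype(np.uint8)
    out.append(cv2.resize(c,(384,384),interpolation=cv2.INTER_CUBIC))
cv2.imwrite("pics/k2.png",np.hstack(out))
E
```

```text
clock: 4.72
position: [0.5541, -0.1895, 0.2228]
ee_rot: [-0.001, 0.993, 0.117, -0.002]
contact_force: [1.1, -0.7, 0.1]
width: 0.0502
gripper_force: 0.0
clock: 5.13
position: [0.5181, -0.0377, 0.2445]
ee_rot: [-0.002, 0.993, 0.119, -0.0]
contact_force: [-0.4, -0.1, -0.7]
width: 0.0851
gripper_force: 0.0
t 5.1333 p [ 0.5181 -0.0377  0.2445] ybear -76.34 tilt 0.28 q6 1.122 w 0.0851 F [-0.36 -0.12 -0.71]
d_tool [-0.0006  0.1574  0.1327] turn -0.0409 or 3.1007
```

View pics/k2.png

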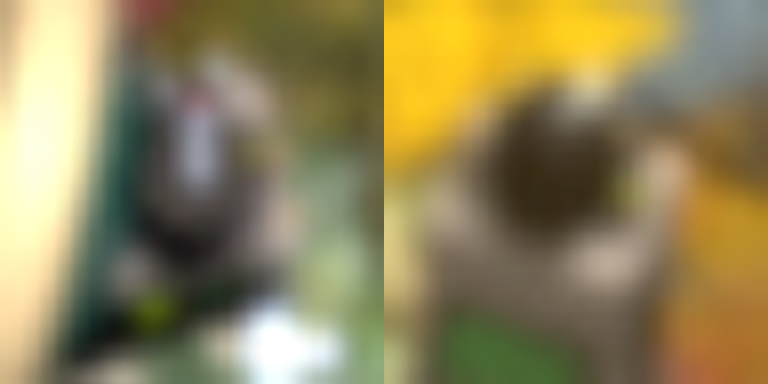

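```bash
python3 - <<'E'
from h import *
A=np.load("topA.npz");C=np.load("topC.npz")
K,T=A["K"],A["T"]
for nm,im,c0 in (("A",A["im"],(160,155)),("C",C["im"],(195,150))):
    x0,y0=332,181; c=im[y0:y0+24,x0:x0+24].min(2).astype(np.float32)
    c=cv2.resize(c,(384,384),interpolation=cv2.INTER_CUBIC)
    pk=c[c0[1]-15:c0[1]+15,c0[0]-15:c0[0]+15].max()
    for f in (.6,.7,.8):
        m=(c>f*pk).astype(np.uint8); n,l,st,ce=cv2.connectedComponentsWithStats(m)
        yy,xx=np.mgrid[:384,:384]; w0=(np.hypot(xx-c0[0],yy-c0[1])<35)
        k=np.bincount(l[w0&(m>0)]).argmax(); sel=(l==k)&(np.hypot(xx-c0[0],yy-c0[1])<50)
        v,u=np.where(sel); w=c[sel]-f*pk*.9
        P=np.array([onz(K,T,(x0+(a+.5)/16-.5,y0+(b+.5)/16-.5),.153)[:2] for a,b in zip(u[::7],v[::7])]); w=w[::7]
        mu=np.average(P,axis=0,weights=w); ev,V=np.linalg.eigh(np.cov(P.T,aweights=w)); d=V[:,1]; d*=1 if d[0]>0 else -1
        r=mu-[.5546,-.1901]
        print(nm,f,sel.sum(),"px",u.mean(),v.mean(),"mu",mu.round(4),"axis",np.degrees(np.arctan2(d[1],d[0])).round(1),np.sqrt(ev)*1e3,"radial",np.degrees(np.arctan2(r[1],r[0])).round(1),np.hypot(*r))
E
```

```text
A 0.6 6377 px 161.8312686216089 151.90779363336992 mu [ 0.5594 -0.1821] axis 48.2 [3.52512931 5.70387931] radial 58.9 0.009339384717863174
A 0.7 4791 px 160.67856397411813 152.83928198705908 mu [ 0.5591 -0.1821] axis 49.5 [2.71462088 5.66702878] radial 60.6 0.009169323886396678
A 0.8 2119 px 170.90939122227465 161.7678150070788 mu [ 0.5576 -0.1839] axis 49.0 [1.96397954 3.27118489] radial 64.3 0.006823667558596465
C 0.6 6088 px 200.75509198423129 148.35840998685939 mu [ 0.5611 -0.1905] axis -6.4 [3.37800586 5.32535024] radial -3.8 0.0065472386242629
C 0.7 4484 px 201.03679750223014 143.43733273862622 mu [ 0.5617 -0.1906] axis -8.8 [2.7804675  4.99287216] radial -4.1 0.007076368691239695
C 0.8 2929 px 202.0645271423694 140.6688289518607 mu [ 0.5619 -0.1907] axis -12.3 [2.11473418 4.61528668] radial -4.4 0.007301600783331082
```

```bash
python3 - <<'E'
from h import *
vis=[]
for n,x0,y0,ca,cc in (("top",332,181,(160,155),(195,150)),("scene",331,216,(160,95),(190,108))):
    A=np.load(n+"A.npz");C=np.load(n+"C.npz");K,T=A["K"],A["T"]
    g=[cv2.resize(z["im"][y0:y0+24,x0:x0+24].min(2).astype(np.float32),(384,384),interpolation=cv2.INTER_CUBIC) for z in (A,C)]
    D=g[0]-g[1]; vis.append(np.clip(128+D,0,255))
    yy,xx=np.mgrid[:384,:384]; mus=[]
    for sg,c0 in ((1,ca),(-1,cc)):
        E=sg*D*(np.hypot(xx-c0[0],yy-c0[1])<50); 
        for f in (.35,.5,.65):
            sel=E>f*E.max(); v,u=np.where(sel); w=E[sel]
            P=np.array([onz(K,T,(x0+(a+.5)/16-.5,y0+(b+.5)/16-.5),.153)[:2] for a,b in zip(u,v)])
            mu=np.average(P,axis=0,weights=w); ev,V=np.linalg.eigh(np.cov(P.T,aweights=w)); d=V[:,1]; d*=1 if d[0]>0 else -1
            print(n,sg,f,E.max().round(),sel.sum(),"px",np.average(u,weights=w).round(),np.average(v,weights=w).round(),mu.round(4),"axis",np.degrees(np.arctan2(d[1],d[0])).round(1),(np.sqrt(ev)*1e3).round(1))
            if f==.5: mus.append(mu)
    d=mus[1]-mus[0]; a=np.degrees(np.arctan2(d[1],d[0]))+122.85
    print("chord",np.hypot(*d),"bearA",a,"bearC",a-65.7,"r",np.hypot(*d)/2/np.sin(np.radians(32.85)))
cv2.imwrite("pics/d.png",np.hstack(vis))
E
```

```text
top 1 0.35 51.0 3840 px 148.0 149.0 [ 0.5605 -0.1791] axis 35.3 [2.8 4.6]
top 1 0.5 51.0 2987 px 148.0 147.0 [ 0.5608 -0.1789] axis 37.2 [2.4 4.3]
top 1 0.65 51.0 2207 px 147.0 146.0 [ 0.5611 -0.1788] axis 38.7 [2.  4.1]
top -1 0.35 52.0 2456 px 202.0 135.0 [ 0.5632 -0.1909] axis 13.2 [1.9 4.1]
top -1 0.5 52.0 1717 px 202.0 134.0 [ 0.5635 -0.1907] axis 11.7 [1.6 3.6]
top -1 0.65 52.0 1080 px 201.0 132.0 [ 0.5639 -0.1906] axis 10.9 [1.3 2.9]
chord 0.01211760226480507 bearA 45.59180511066292 bearC -20.108194889337085 r 0.011169500716471367
scene 1 0.35 48.0 3003 px 152.0 81.0 [ 0.5609 -0.1799] axis 31.6 [2.5 5.2]
scene 1 0.5 48.0 1832 px 154.0 83.0 [ 0.5605 -0.1805] axis 28.7 [2.  4.2]
scene 1 0.65 48.0 1136 px 155.0 84.0 [ 0.5604 -0.1808] axis 28.1 [1.7 3.3]
scene -1 0.35 48.0 2179 px 206.0 92.0 [ 0.5646 -0.1908] axis 24.1 [2.1 4.6]
scene -1 0.5 48.0 1579 px 205.0 91.0 [ 0.5648 -0.1906] axis 23.8 [1.8 4.1]
scene -1 0.65 48.0 993 px 205.0 91.0 [ 0.5649 -0.1905] axis 24.3 [1.4 3.3]
chord 0.01097071052270599 bearA 55.57661032988479 bearC -10.123389670115216 r 0.01011234371006447[ WARN:0@2.124] global loadsave.cpp:1063 imwrite_ Unsupported depth image for selected encoder is fallbacked to CV_8U.
```

View pics/d.png

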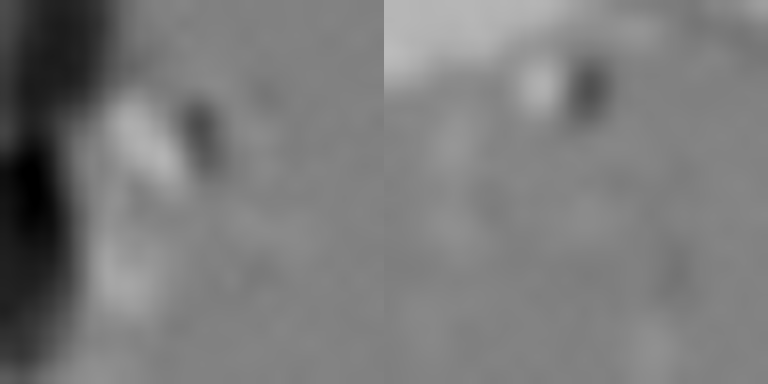

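```bash
python3 -m handwheel '[{"ty": -0.04},{"ty": -0.04},{"ty": -0.04},{}]'; python3 - <<'E'
from h import *
x0,y0=332,181
vis=[]
imgs={}
for n,o in (("top",(332,181)),("scene",(331,216))):
    im,K,T=avg(n,10); np.savez(n+"D.npz",im=im,K=K,T=T); A=np.load(n+"A.npz")["im"]
    f=lambda z:cv2.resize(z[o[1]:o[1]+24,o[0]:o[0]+24].astype(np.float32),(384,384),interpolation=cv2.INTER_CUBIC)
    a,c=f(A),f(im); D=a.min(2)-c.min(2); vis.append(np.vstack([np.clip((c[:,:,::-1]-20)*1.5,0,255)[:300],np.repeat(np.clip(128+2*D,0,255)[:300,:,None],3,2)]))
    yy,xx=np.mgrid[:384,:384]
    ca,cc=((160,155),(197,145)) if n=="top" else ((155,90),(203,95))
    mus=[]
    for sg,c0 in ((1,ca),(-1,cc)):
        E=sg*D*(np.hypot(xx-c0[0],yy-c0[1])<45); sel=E>.4*E.max(); v,u=np.where(sel); w=E[sel]
        P=np.array([onz(K,T,(o[0]+(p+.5)/16-.5,o[1]+(q+.5)/16-.5),.153)[:2] for p,q in zip(u,v)])
        mu=np.average(P,axis=0,weights=w); ev,V=np.linalg.eigh(np.cov(P.T,aweights=w)); d=V[:,1]; d*=1 if d[0]>0 else -1
        print(n,sg,E.max(),"px",np.average(u,weights=w).round(),np.average(v,weights=w).round(),mu.round(4),"axis",np.degrees(np.arctan2(d[1],d[0])).round(1),(np.sqrt(ev)*1e3).round(1)); mus.append(mu)
    d=mus[1]-mus[0]; a=np.degrees(np.arctan2(d[1],d[0]))+122.85; print("chord",np.hypot(*d),"bearC",a-65.7)
cv2.imwrite("pics/k3.png",np.hstack(vis).astype(np.uint8))
E
```

```text
clock: 5.97
position: [0.4908, 0.0782, 0.2436]
ee_rot: [-0.002, 0.993, 0.118, -0.001]
contact_force: [-0.4, 0.1, -0.3]
width: 0.0854
gripper_force: 0.0
top 1 49.292313 px 152.0 152.0 [ 0.5598 -0.1798] axis 36.1 [2.4 3.9]
top -1 53.654076 px 202.0 135.0 [ 0.5633 -0.1908] axis 15.5 [1.9 3.9]
chord 0.011610640584964667 bearC -14.952629738261066
scene 1 45.70942 px 152.0 80.0 [ 0.5612 -0.1797] axis 33.6 [2.2 5. ]
scene -1 55.708916 px 205.0 91.0 [ 0.565  -0.1905] axis 22.5 [2.1 4.5]
chord 0.011413066713936056 bearC -13.458939013234371
```

View pics/k3.png

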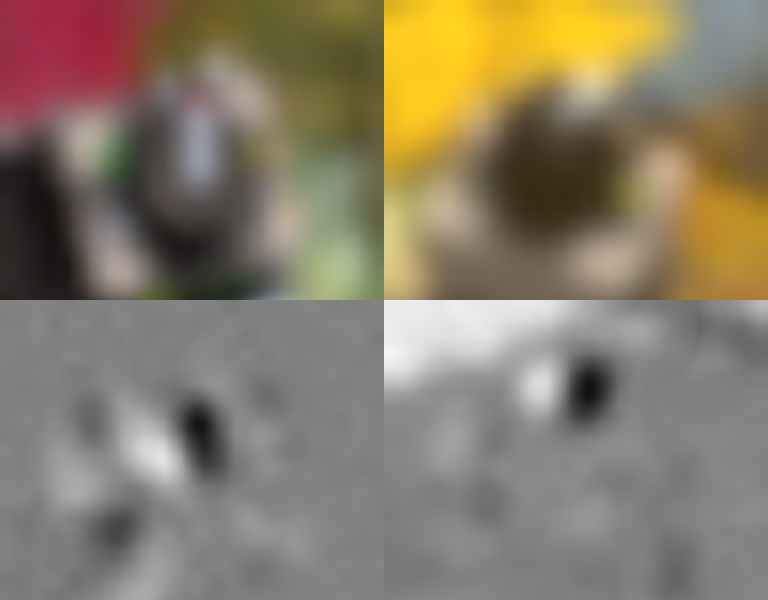

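```bash
python3 -m handwheel '[{"ty": 0.04,"twist": -0.0175},{"ty": 0.04,"twist": -0.0175},{"ty": 0.04},{"ty": 0.04},{"ty": 0.04}]'; python3 - <<'E'
from h import *
np.set_printoptions(precision=4,suppress=True)
go([.5546,-.1901,.111],105.7)
s=np.load("sceneB.npz");t=np.load("topB.npz")
def edges(im,box,hi,seed):
    x0,y0,x1,y1=box; c=cv2.resize(im[y0:y1,x0:x1].clip(0,255).astype(np.uint8),None,fx=4,fy=4,interpolation=cv2.INTER_CUBIC)
    m=(c[:,:,1]>hi).astype(np.uint8); m=cv2.morphologyEx(m,cv2.MORPH_CLOSE,np.ones((25,25)));m=cv2.morphologyEx(m,cv2.MORPH_OPEN,np.ones((25,25)))
    n,l,_,_=cv2.connectedComponentsWithStats(m); k=l[int((seed[1]-y0)*4),int((seed[0]-x0)*4)]
    cn=max(cv2.findContours((l==k).astype(np.uint8),0,1)[0],key=cv2.contourArea)[:,0].astype(np.float64)
    q=cv2.approxPolyDP(cv2.convexHull(cn.astype(np.float32)),14,True)[:,0]
    L=[]
    for i in range(len(q)):
        a,b=q[i],q[(i+1)%len(q)]; u=(b-a)/np.linalg.norm(b-a); r=cn-a; tt=r@u; dd=abs(r@[-u[1],u[0]])
        p=cn[(dd<8)&(tt>.15*np.linalg.norm(b-a))&(tt<.85*np.linalg.norm(b-a))]
        f=cv2.fitLine(p.astype(np.float32),cv2.DIST_HUBER,0,.01,.01).ravel(); L.append(np.cross([f[2],f[3],1],[f[2]+f[0],f[3]+f[1],1]))
    C=[]
    for i in range(len(L)):
        x=np.cross(L[i-1],L[i]); C.append((x[:2]/x[2]+.5)/4-.5+[x0,y0])
    return np.array(C)
qt=edges(t["im"],(168,142,280,222),150,(210,200)); qs=edges(s["im"],(200,148,310,226),150,(250,200))
print(qt,qs)
key=lambda q:{"FL":min(q,key=lambda p:p[0]+p[1]),"FR":max(q,key=lambda p:p[0]-p[1]),"NR":max(q,key=lambda p:p[0]+p[1]),"NL":min(q,key=lambda p:p[0]-p[1])}
kt=key(qt); ks={"FL":min(qs,key=lambda p:p[1]),"FR":max(qs,key=lambda p:p[0]),"NR":max(qs,key=lambda p:p[1]),"NL":min(qs,key=lambda p:p[0])}
X={}
for k in kt: X[k],e=tri(ray(t["K"],t["T"],kt[k]),ray(s["K"],s["T"],ks[k])); print(k,kt[k],ks[k],X[k],e)
m=np.array([.588,.2593,.0841]); print("FL-FR",np.linalg.norm(X["FL"]-X["FR"]),"NL-NR",np.linalg.norm(X["NL"]-X["NR"]),"L",np.linalg.norm(X["NL"]-X["FL"]),"R",np.linalg.norm(X["NR"]-X["FR"]))
P=np.array([*X.values(),m]); c=P.mean(0); n=np.linalg.svd(P-c)[2][2]; n*=np.sign(n[2]); print("n",n,"tilt",np.degrees(np.arccos(n[2])),"downslope bearing",np.degrees(np.arctan2(n[1],n[0])),"res",(P-c)@n)
d=X["FL"]-X["FR"]; print("y bearing",np.degrees(np.arctan2(d[1],d[0])))
for yk in ("FL","FR"): v=X[yk]-m; print(yk,v)
E
```

```text
clock: 7.38
position: [0.5441, -0.1222, 0.2439]
ee_rot: [0.0, 0.991, 0.134, 0.0]
contact_force: [1.1, 0.7, -0.5]
width: 0.0849
gripper_force: 0.0
t 7.3833 p [ 0.5441 -0.1222  0.2439] ybear -74.63 tilt 0.03 q6 0.957 w 0.0849 F [ 1.06  0.68 -0.54]
d_tool [-0.0079  0.0682  0.1329] turn -0.0057 or 3.1359
[[256.8212 155.7144]
 [261.155  211.522 ]
 [186.3315 217.4707]
 [179.4531 162.0085]] [[     inf      nan]
 [217.9456 147.625 ]
 [292.7235 177.1878]
 [263.813  219.902 ]
 [207.0686 195.2742]
 [209.9367 150.375 ]]
 ** On entry to DLASCL parameter number  4 had an illegal value
 ** On entry to DLASCL parameter number  4 had an illegal value
 ** On entry to DLASCL parameter number  4 had an illegal value
 ** On entry to DLASCL parameter number  4 had an illegal value
 ** On entry to DLASCL parameter number  5 had an illegal value
 ** On entry to DLASCL parameter number  4 had an illegal value<stdin>:18: RuntimeWarning: divide by zero encountered in divide
<stdin>:18: RuntimeWarning: invalid value encountered in divide
Traceback (most recent call last):
  File "h.py", line 12, in tri
    t=np.linalg.lstsq(np.c_[d1,-d2],o2-o1,rcond=None)[0]
      ~~~~~~~~~~~~~~~^^^^^^^^^^^^^^^^^^^^^^^^^^^^^^^^
numpy.linalg.LinAlgError: SVD did not converge in Linear Least Squares
```

```bash
python3 -m handwheel '[{"tx": -0.004,"ty": 0.034,"tz": 0.035,"twist": -0.006},{"tx": -0.004,"ty": 0.034,"tz": 0.035},{}]'; python3 - <<'E'
from h import *
np.set_printoptions(precision=4,suppress=True)
go([.5546,-.1901,.111],105.7)
s=np.load("sceneB.npz");t=np.load("topB.npz")
kt={"FR":(256.82,155.71),"NR":(261.15,211.52),"NL":(186.33,217.47),"FL":(179.45,162.01)}
ks={"FL":(232.9,153.75),"FR":(292.8,176.9)}
X={}
for k in ks: X[k],e=tri(ray(t["K"],t["T"],kt[k]),ray(s["K"],s["T"],ks[k])); print(k,X[k],e)
d=X["FL"]-X["FR"];print("FLFR",np.linalg.norm(d),"bear",np.degrees(np.arctan2(d[1],d[0])))
m=np.array([.588,.2593,.0841])
u=d/np.linalg.norm(d); v=(X["FL"]+X["FR"])/2-m; w=v-u*(v@u); print("along",v@u,"up",np.linalg.norm(w),"tilt",np.degrees(np.arctan2(w[2],np.hypot(*w[:2]))))
print("height tilt from hinge z? mark z",m[2])
obj=np.array([[105,-140,0],[-105,-140,0],[-105,140,0],[105,140,0]],float)/1000
ok,rs,ts,err=cv2.solvePnPGeneric(obj,np.array([kt[k] for k in("FR","NR","NL","FL")]),t["K"],None,flags=cv2.SOLVEPNP_IPPE)
for r,tt,e in zip(rs,ts,err):
    R=t["T"][:3,:3]@cv2.Rodrigues(r)[0]; c=t["T"][:3,:3]@tt.ravel()+t["T"][:3,3]; n=R[:,2]; o,dr=ray(t["K"],t["T"],(217,187.1)); M=o+dr*((c-o)@n)/(dr@n)
    print("pnp c",c,"n",n,"tilt",np.degrees(np.arccos(n[2])),"x bear",np.degrees(np.arctan2(R[1,0],R[0,0])),e,"mark",M,"local",R.T@(M-c))
E
```

```text
clock: 7.63
position: [0.5508, -0.1824, 0.1784]
ee_rot: [-0.001, 0.991, 0.135, -0.004]
contact_force: [-0.9, 0.8, -0.9]
width: 0.0848
gripper_force: 0.0
t 7.6333 p [ 0.5508 -0.1824  0.1784] ybear -74.54 tilt 0.46 q6 0.864 w 0.0848 F [-0.93  0.83 -0.92]
d_tool [0.0021 0.0086 0.0674] turn -0.0041 or 3.1375
FL [0.6771 0.3863 0.1174] 0.0006910290351988437
FR [0.6949 0.1093 0.1175] 0.003512164428605159
FLFR 0.27763217642758437 bear 93.6806434814892
along -0.01778165043553896 up 0.10264467025409546 tilt 18.957413663818475
height tilt from hinge z? mark z 0.0841
pnp c [0.5921 0.2475 0.0534] n [-0.308  -0.0745  0.9485] tilt 18.47570434188744 x bear 2.6818289135394955 [0.1589] mark [0.5923 0.2629 0.0547] local [0.0013 0.0154 0.    ]
pnp c [0.5946 0.2457 0.0548] n [ 0.0661 -0.1924  0.9791] tilt 11.736395414053863 x bear 5.420300938252793 [0.8119] mark [0.5918 0.2624 0.0582] local [-0.0014  0.0172  0.    ]
```

```bash
python3 -m handwheel '[{"tx": 0.0021,"ty": 0.0086,"tz": 0.02},{"tz": 0.03},{"tz": 0.0174},{}]'; python3 -m handwheel '[{},{},{},{}]' 0 25; python3 -c "
from h import *
go([.5546,-.1901,.111],105.7)"
```

```text
clock: 7.97
position: [0.5544, -0.1844, 0.113]
ee_rot: [-0.002, 0.991, 0.136, -0.004]
contact_force: [-1.9, -0.1, -0.5]
width: 0.0845
gripper_force: 0.0
clock: 8.3
position: [0.5584, -0.1866, 0.1188]
ee_rot: [0.001, 0.991, 0.137, 0.002]
contact_force: [-0.5, -1.2, 3.3]
width: 0.0484
gripper_force: 25.7
t 8.3 p [ 0.5584 -0.1866  0.1188] ybear -74.28 tilt 0.25 q6 0.857 w 0.0484 F [-0.45 -1.19  3.34]
d_tool [-0.0046  0.0024  0.0078] turn 0.0003 or -3.1412
```

```bash
python3 -m handwheel '[{"tz": -0.011},{"tz": -0.011},{},{}]'; python3 -c "
from h import *
go([.5546,-.1901,.141],105.7)"
```

```text
clock: 8.63
position: [0.5574, -0.186, 0.14]
ee_rot: [0.0, 0.991, 0.136, 0.001]
contact_force: [0.2, -1.3, -2.5]
width: 0.0485
gripper_force: 27.2
t 8.6333 p [ 0.5574 -0.186   0.14  ] ybear -74.32 tilt 0.1 q6 0.857 w 0.0485 F [ 0.21 -1.32 -2.49]
d_tool [-0.0038  0.0032 -0.001 ] turn -0.0003 or 3.1413
```

```bash
for i in 1; do python3 -m handwheel '[{"tx": -0.0015},{"tx": -0.0015},{}]'; python3 -m handwheel '[{"tx": -0.002},{"tx": -0.002},{}]'; python3 -m handwheel '[{"tx": -0.002},{"tx": -0.002},{}]';  done; python3 -c "
from h import *
go([.5546,-.1901,.141],105.7)"
```

```text
clock: 8.88
position: [0.5551, -0.1869, 0.1391]
ee_rot: [0.0, 0.991, 0.136, 0.001]
contact_force: [2.8, 0.1, -1.2]
width: 0.0482
gripper_force: 25.8
clock: 9.13
position: [0.5504, -0.1879, 0.1388]
ee_rot: [0.0, 0.991, 0.136, 0.0]
contact_force: [2.9, -0.6, -1.4]
width: 0.0475
gripper_force: 26.0
clock: 9.38
position: [0.5464, -0.189, 0.139]
ee_rot: [0.0, 0.991, 0.136, 0.0]
contact_force: [5.5, -0.2, -0.6]
width: 0.0479
gripper_force: 26.1
t 9.3833 p [ 0.5464 -0.189   0.139 ] ybear -74.32 tilt 0.04 q6 0.844 w 0.0479 F [ 5.47 -0.18 -0.63]
d_tool [ 0.0076  0.0032 -0.002 ] turn -0.0003 or 3.1413
```

```bash
python3 -m handwheel '[{"tx": -0.004},{"tx": -0.004},{"tx": -0.004},{"tx": -0.004},{"tx": -0.003}]';  python3 -m handwheel '[{},{}]'; python3 -c "
from h import *
go([.5546,-.1901,.141],105.7)"
```

```text
clock: 9.8
position: [0.5276, -0.1943, 0.1387]
ee_rot: [0.0, 0.991, 0.136, -0.0]
contact_force: [3.6, -0.1, -0.7]
width: 0.0476
gripper_force: 26.4
clock: 9.97
position: [0.5274, -0.1944, 0.1387]
ee_rot: [0.0, 0.991, 0.136, -0.001]
contact_force: [1.8, -0.6, 0.4]
width: 0.0476
gripper_force: 26.5
t 9.9667 p [ 0.5274 -0.1944  0.1387] ybear -74.32 tilt 0.08 q6 0.821 w 0.0476 F [ 1.81 -0.59  0.36]
d_tool [ 0.0274  0.0032 -0.0024] turn -0.0004 or 3.1412
```

```bash
python3 -m handwheel '[{},{"tz": -0.01},{"tz": -0.03},{"tz": -0.04},{"tz": -0.03}]' - 50; python3 -m handwheel '[{},{}]'; python3 - <<'E'
from h import *
go([.5546,-.1901,.141],105.7)
out=[]; s,R=tool()
gp=s["position"]+R[:,2]*.003
for n in("scene","top"):
    im,K,T=avg(n,3); np.savez(n+"E.npz",im=im,K=K,T=T)
    u,v=proj(K,T,gp-[0,0,.04]).astype(int); print(n,u,v,proj(K,T,gp))
    c=im[v-32:v+32,u-24:u+24,::-1]; out.append(cv2.resize(np.clip(c*1.3,0,255).astype(np.uint8),(384,512),interpolation=cv2.INTER_CUBIC))
cv2.imwrite("pics/t1.png",np.hstack(out))
E
```

```text
clock: 10.38
position: [0.526, -0.1931, 0.2496]
ee_rot: [-0.002, 0.991, 0.136, -0.003]
contact_force: [1.3, -0.6, -3.4]
width: 0.047
gripper_force: 58.6
clock: 10.55
position: [0.5273, -0.1936, 0.2497]
ee_rot: [-0.0, 0.991, 0.137, -0.0]
contact_force: [0.1, 0.7, -3.7]
width: 0.0474
gripper_force: 58.7
t 10.55 p [ 0.5273 -0.1936  0.2497] ybear -74.31 tilt 0.05 q6 0.821 w 0.0474 F [ 0.05  0.71 -3.75]
d_tool [0.0274 0.004  0.1087] turn -0.0001 or 3.1415
scene 339 216 [340.42874229 207.13806378]
top 347 197 [350.09600658 196.64157   ]
```

View pics/t1.png

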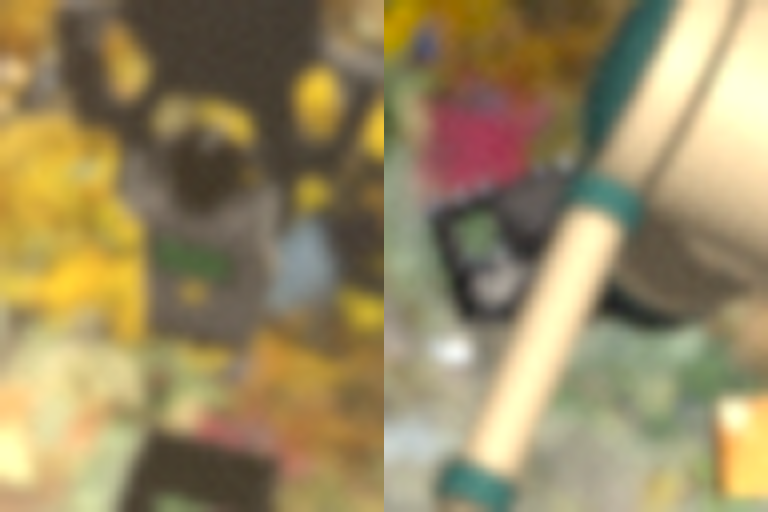

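```bash
python3 - <<'E'
from h import *
z=np.load("sceneE.npz");s,R=tool();gp=s["position"]+R[:,2]*.003
X=R[:,0];Y=-R[:,1];Z=np.array([0,0,1.])
cp=lambda p:((proj(z["K"],z["T"],p)-[315,184]+.5)*8-.5).round(0)
for th in (12,16,18,20,24):
    a=np.radians(th); mx=X*np.cos(a)+Z*np.sin(a); mz=-X*np.sin(a)+Z*np.cos(a)
    f=lambda x,y,h:cp(gp+mx*x+Y*y+mz*(h-.094))
    print(th,"knob",f(0,0,.131),"topfront",f(-.021,0,.11),"botL",f(-.021,.024,0),"botR",f(-.021,-.024,0))
# vertical profile along the face
g=z["im"][184:248,315:363].mean(2); g=cv2.resize(g.astype(np.float32),(384,512),interpolation=cv2.INTER_CUBIC)
print(g[180:400:8,150:165].mean(1).round().astype(int)); print(g[180:400:8,225:245].mean(1).round().astype(int))
E
```

```text
12 knob [207. 139.] topfront [192. 211.] botL [133. 352.] botR [244. 380.]
16 knob [205. 144.] topfront [191. 215.] botL [137. 341.] botR [248. 369.]
18 knob [205. 147.] topfront [191. 217.] botL [140. 336.] botR [250. 363.]
20 knob [204. 149.] topfront [190. 219.] botL [142. 330.] botR [252. 358.]
24 knob [202. 155.] topfront [190. 224.] botL [146. 318.] botR [257. 345.]
[ 73  82  89  90  85  80  74  70  66  66  68  72  77  81  82  82  79  77
  74  76  88  98 106 104  99  91  86  86]
[ 50  52  62  71  81  86  85  78  73  70  65  65  66  68  72  75  77  77
  76  73  73  80  93 101  99  98 100 101]
```

```bash
python3 -m handwheel '[{"tz": -0.03,"twist": 0.108},{"tz": -0.02,"twist": 0.108},{}]'; python3 - <<'E'
from h import *
t=np.load("topB.npz")
for z in (.07,.084): print(onz(t["K"],t["T"],(217,187.1),z))
go([.541,.2566,.295],93.3)
E
```

```text
clock: 11.1
position: [0.53, -0.1949, 0.302]
ee_rot: [0.002, 1.0, 0.028, 0.003]
contact_force: [0.5, -0.1, -2.5]
width: 0.0474
gripper_force: 58.7
[0.59036005 0.26064117 0.07      ]
[0.58859798 0.25856737 0.084     ]
t 11.1 p [ 0.53   -0.1949  0.302 ] ybear -86.79 tilt 0.38 q6 1.039 w 0.0474 F [ 0.46 -0.07 -2.51]
d_tool [ 0.0363 -0.4502  0.0056] turn -0.0015 or 3.1401
```

```bash
python3 -m handwheel '[{"tx": 0.0028,"ty": -0.02},{"tx": 0.0028,"ty": -0.034},{"tx": 0.0028,"ty": -0.034},{"tx": 0.0028,"ty": -0.034},{"tx": 0.0028,"ty": -0.034}]'; python3 -m handwheel '[{"tx": 0.0028,"ty": -0.034},{"tx": 0.0028,"ty": -0.034},{"tx": 0.0028,"ty": -0.034},{"tx": 0.0028,"ty": -0.034},{"tx": 0.0028,"ty": -0.034}]'; python3 -m handwheel '[{"tx": 0.0028,"ty": -0.034},{"tx": 0.0028,"ty": -0.034},{"tx": 0.0028,"ty": -0.034},{"ty": -0.02},{}]'; python3 - <<'E'
from h import *
go([.541,.2566,.225],93.3)
E
```

```text
clock: 11.52
position: [0.5321, -0.036, 0.2966]
ee_rot: [-0.0, 1.0, 0.03, -0.002]
contact_force: [0.4, -0.3, -2.7]
width: 0.0475
gripper_force: 58.4
clock: 11.93
position: [0.5362, 0.1346, 0.2967]
ee_rot: [0.0, 1.0, 0.03, -0.002]
contact_force: [1.4, -0.1, -3.2]
width: 0.0472
gripper_force: 58.4
clock: 12.35
position: [0.5374, 0.2598, 0.2961]
ee_rot: [-0.001, 0.999, 0.033, -0.002]
contact_force: [-0.3, -0.1, -3.4]
width: 0.0474
gripper_force: 58.4
t 12.35 p [0.5374 0.2598 0.2961] ybear -86.26 tilt 0.25 q6 1.837 w 0.0474 F [-0.27 -0.13 -3.42]
d_tool [0.0036 0.0036 0.0711] turn 0.0077 or -3.1339
```

```bash
python3 -m handwheel '[{"tx": 0.0036,"ty": 0.0036,"tz": 0.03,"twist": 0.007},{"tx": 0.0036,"tz": 0.03},{"tx": 0.0036,"tz": 0.028},{},{}]'; python3 - <<'E'
from h import *
go([.5532,.2566,.191],93.3)
z,K,T=avg("scene",3); np.savez("sceneF.npz",im=z,K=K,T=T)
s,R=tool();gp=s["position"]+R[:,2]*.003
a=np.radians(18.8);n=-R[:,0]*np.sin(a)+np.array([0,0,1])*np.cos(a)
print("pred foot px",proj(K,T,gp-n*.110),"mark px (244.1,183.6) proj M",proj(K,T,[.5886,.2586,.084]))
c=z[140:215,195:295,::-1]; cv2.imwrite("pics/f1.png",cv2.resize(np.clip(c*1.2,0,255).astype(np.uint8),(800,600),interpolation=cv2.INTER_CUBIC))
E
```

```text
clock: 12.77
position: [0.548, 0.2513, 0.2081]
ee_rot: [0.001, 1.0, 0.026, -0.003]
contact_force: [-0.1, 1.4, -2.3]
width: 0.0475
gripper_force: 58.2
t 12.7667 p [0.548  0.2513 0.2081] ybear -87.03 tilt 0.38 q6 1.834 w 0.0475 F [-0.08  1.39 -2.3 ]
d_tool [ 0.0055 -0.0051  0.017 ] turn -0.0058 or 3.1358
pred foot px [244.7992831  180.03399134] mark px (244.1,183.6) proj M [244.56536101 183.58943499]
```

View pics/f1.png

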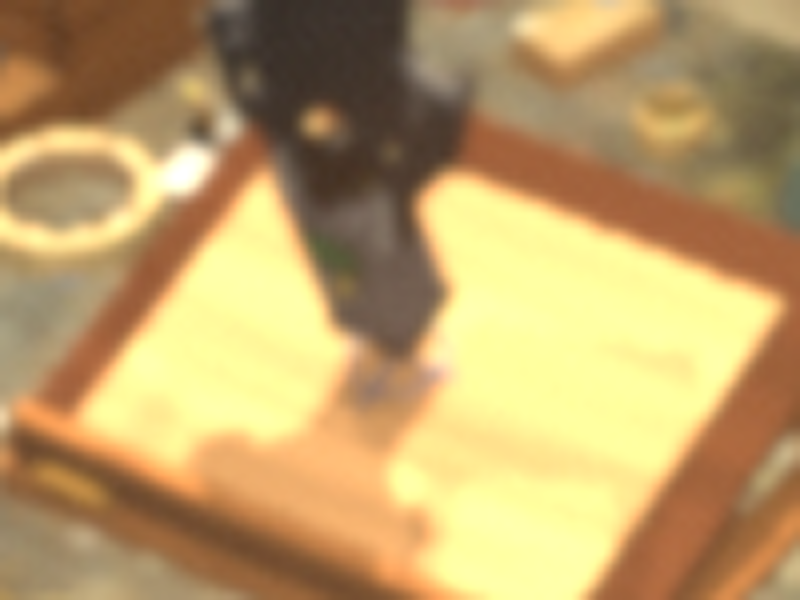

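```bash
python3 -m handwheel '[{"tx": 0.0025,"ty": -0.0045,"tz": 0.006},{"tx": 0.0020,"tz": 0.006},{},{}]'; cat > fr.py <<'E'
from h import *
go([.5532,.2566,.191],93.3)
F=[]
for i in range(8):
    optics.get_image("top"); F.append([*readout.get_state()["contact_force"],*readout.get_state()["position"]])
F=np.array(F); s,R=tool(); a=np.radians(18.8); n=-R[:,0]*np.sin(a)+np.array([0,0,1])*np.cos(a)
print("F",F[:,:3].mean(0).round(2),F[:,:3].std(0).round(2),"Fn",(F[:,:3]@n).mean().round(2),"p",F[:,3:].mean(0).round(4))
E
python3 fr.py
```

```text
clock: 13.25
position: [0.5537, 0.257, 0.1984]
ee_rot: [0.0, 1.0, 0.026, -0.0]
contact_force: [0.0, -0.9, -3.1]
width: 0.0474
gripper_force: 58.4
t 13.25 p [0.5537 0.257  0.1984] ybear -87.07 tilt 0.04 q6 1.84 w 0.0474 F [ 0.01 -0.95 -3.15]
d_tool [-0.0006  0.0004  0.0075] turn -0.0065 or 3.1351
F [-0.09  0.24 -3.03] [0.58 0.4  0.48] Fn -2.84 p [0.5539 0.257  0.1989]
```

```bash
python3 -m handwheel '[{"tz": 0.002},{"tz": 0.002},{}]'; python3 fr.py; python3 -m handwheel '[{"tz": 0.002},{},{}]'; python3 fr.py
```

```text
clock: 13.9
position: [0.5536, 0.2569, 0.1941]
ee_rot: [0.0, 1.0, 0.025, -0.001]
contact_force: [-0.6, 0.2, -2.6]
width: 0.0477
gripper_force: 58.4
t 13.9 p [0.5536 0.2569 0.1941] ybear -87.09 tilt 0.06 q6 1.841 w 0.0477 F [-0.55  0.2  -2.65]
d_tool [-0.0004  0.0003  0.0031] turn -0.0068 or 3.1348
F [ 0.27  0.19 -3.16] [0.57 0.41 0.5 ] Fn -3.08 p [0.5539 0.257  0.1946]
clock: 14.55
position: [0.5538, 0.257, 0.1925]
ee_rot: [0.0, 1.0, 0.025, -0.0]
contact_force: [0.6, 0.5, -2.7]
width: 0.0475
gripper_force: 58.4
t 14.55 p [0.5538 0.257  0.1925] ybear -87.09 tilt 0.03 q6 1.841 w 0.0475 F [ 0.62  0.49 -2.69]
d_tool [-0.0006  0.0003  0.0015] turn -0.0068 or 3.1348
F [ 0.11 -0.01 -3.46] [0.37 0.44 0.39] Fn -3.32 p [0.5539 0.257  0.1927]
```

```bash
python3 -m handwheel '[{"tz": 0.002},{},{}]'; python3 fr.py | tail -1; python3 -m handwheel '[{"tz": 0.002},{},{}]'; python3 fr.py |tail -1
```

```text
clock: 15.2
position: [0.5543, 0.2571, 0.1911]
ee_rot: [-0.0, 1.0, 0.025, 0.001]
contact_force: [-0.0, 0.1, 0.7]
width: 0.0476
gripper_force: 58.6
F [ 0.9   0.2  -0.45] [0.41 0.29 0.32] Fn -0.71 p [0.5542 0.2571 0.191 ]
clock: 15.85
position: [0.5543, 0.2571, 0.1889]
ee_rot: [-0.0, 1.0, 0.025, 0.0]
contact_force: [0.7, -1.0, 1.6]
width: 0.0476
gripper_force: 58.8
F [ 0.84 -0.21  1.16] [0.52 0.48 0.33] Fn 0.83 p [0.5542 0.2571 0.1889]
```

```bash
python3 -m handwheel '[{"tx": 0.001,"tz": -0.0003},{},{},{}]'; python3 fr.py; python3 - <<'E'
from h import *
z,K,T=avg("scene",3); A=np.load("sceneB.npz")["im"]
# board shift check: phase correlation of the right half of the panel edge, before vs now
a,b=[np.float32(i[150:230,275:312].mean(2)) for i in (A,z)]
print("board shift px",cv2.phaseCorrelate(a,b,cv2.createHanningWindow((37,80),cv2.CV_32F)))
E
```

```text
clock: 16.58
position: [0.5544, 0.2571, 0.1887]
ee_rot: [0.0, 1.0, 0.025, -0.001]
contact_force: [0.2, -0.1, 0.3]
width: 0.0474
gripper_force: 58.8
t 16.5833 p [0.5544 0.2571 0.1887] ybear -87.09 tilt 0.08 q6 1.84 w 0.0474 F [ 0.2  -0.13  0.33]
d_tool [-0.0012  0.0004 -0.0023] turn -0.0068 or 3.1348
F [-1.06 -0.03  0.34] [0.51 0.3  0.51] Fn 0.66 p [0.5544 0.2571 0.1888]
board shift px ((-0.062213072840997086, -0.25299008319662875), 0.9159633445739747)
```

```bash
python3 -c "
from rig import ticket; print(ticket.sign_off())"
```

```text
the job is handed in; nothing more can be done
None
```

The job is handed in and the judge's result did not come back. At hand-in the robot held the meter on the blue cross, pressing with about 3.7 N (the half-way force is 3.9 N). From the camera images I estimate the knob at about 2.87 rad (red mark 2.827), the foot about 2 mm from the cross, and the meter within a few degrees of square.

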